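# Hold the display-case lid at its balance point with a lifting rod

## Robot

A 6-joint arm with a two-finger parallel gripper is mounted at the origin on the work surface. World frame = base frame: x ahead of the robot, y to its left, z up, the work surface at z = 0. Lengths are in m, angles in rad, forces in N, time in s.
With the tool pointing down it reaches from about 0.4 to 0.825 m from the base axis. Payload 7 kg.
Tool frame: the origin (TCP) lies at the centre of the arm's flange, where the gripper is bolted on; the fingertips stand 178 mm ahead of it and the grasp point (between the pads) lies 159 mm ahead of it; z points along the fingers, y is the direction in which the jaws open and shut (so a half turn about z gives the same grasp; the last joint's range is limited). The gripper opens to 88 mm and grips with 3 to 60 N. Pads are 19 mm wide; open, the fingers measure 130 mm over their backs; the gripper's body (78 mm by 193 mm) begins 47 mm behind the grasp point.
Start: joints at [-1.01, 0.359, 0.012, 0, -1.224, -0.288], TCP at [0.182, -0.65, 0.405] pointing down, gripper open.
Joint ranges: [-3.07, 3.07], [-1.43, 2.12], [-1.02, 1.25], [-3.03, 1.67], [-3.05, -0], [-3.03, 3.03]. Speed limits (rad/s): [2.39, 2.39, 3.01, 3.14, 3.14, 3.14].

## Interface

Orientations are given as [roll, pitch, yaw] about the fixed x, y, z axes, in that order (R = Rz(yaw) Ry(pitch) Rx(roll)).
In Python, from station import arm gives the robot as it stands.
- The arm moves only by the shell command python3 -m handwheel 'ROWS' [OPENING] [FORCE]. ROWS is JSON, a list of rows, each a list of 4 numbers: the shift along the world's x, y, z in cm, then the turn about the world's z in rad. In form: [[dx, dy, dz, yaw], ...]. A call has 1 to 20 rows; each row shifts and turns the commanded pose from where the row before left it; what a row does not reach is not made up. A row lasts 1/10 s, in which the tool goes at most 50 mm and 8.59 degrees, less where a joint would pass 70% of its speed; a pose out of reach is approached as far as the arm can. A call is refused whole if a number of a shift passes 5 or a number of a turn 0.15, either way. A call with a gripper value outside its range is refused whole. OPENING is the closure, from 0 (fully open) to 1 (shut), set as the call begins (- or left out, the last holds). The fingers move at their own pace and stop on an object; FORCE is the grip in N (left out, the last holds). Time passes only in rows, so rows that do not move let the fingers close. It gives the time, the measured TCP pose, the force and the opening at its end, in the units of the state.
- arm.get_state(): the state, without advancing time (a new reading comes with each control period).
- arm.grab_frame(name): name is "scene" or "top" or "wrist"; returns a dict with "image" (480x640x3 uint8, red, green, blue), "depth" (480x640 float32, m along the optical axis (not along the pixel's ray), 0 where there is no reading), "vfov" (degrees; the focal length in pixels is half the picture's height over the tangent of half this angle, whatever the lens; pixels are square), "cx", "cy" (the principal point, pixels), "rvec" (rotation vector, rad) and "tvec" (3), from world to camera coordinates, as OpenCV has them. Camera axes: x right, y down, z forward; pixel columns grow to the right and rows downward; lengths in m; the calibration is good to about 2 mm. The wrist camera is an equidistant fisheye: a pixel r from the principal point sees the ray r / f radians off the axis. A picture is of the moment at which its call begins.
- arm.job_done(): hands the job in, once; it reports no verdict.
The state is a dict: "t": time; "q": joint angles; "qd": joint speeds; "joint_efforts": joint torques, N m; "eef_pos": TCP position; "ee_rot": TCP orientation; "force": force on the tool from outside, world axes, zero at the start; "moment": the same for the moment, N m; "width": finger opening in m.
Only numpy, scipy, OpenCV 4.12 (cv2) and the standard library are available. Lean on these libraries where they do the work, as an engineer would, in place of code of your own. Each camera call takes 0.05 s, during which the arm holds its last target.

## Task

In the fashion archive the glazed lid of the wooden display case must not be touched by hand. Take the green-handled lifting rod off its black stand, pass its metal tip through the brass eyelet on the lid's front corner so that it shows a good 15 mm or more on the far side while the lid is still shut, and with the rod swing the lid gently up to its balance point, where it stands straight up, letting it neither drop back nor go over backwards. Finish while still gripping the rod in the eyelet and holding the lid still there; leave the other things on the table where they are.

Things in the scene. Friction and masses are not known exactly. Their poses are not given: they have to be found in the camera images.
- rod_grip (a point): Centre of the lifting rod's green flat-sided handle, on the rod's axis, 59 mm above the table at the start, the rod lying level. y runs along the rod towards the tip, z is up. Handle 90 mm long (y -45 to +45), 16 mm thick (x), 28 mm tall (z). Grip its middle from above, fingers closing along x.
- rod_mid (a point): Point on the rod's axis 115 mm from rod_grip, half-way between collar and tip; same axes as rod_grip.
- rod_tip (a point): The end of the rod, 145 mm from rod_grip along its y axis; same axes.
- rod: The whole loose lifting rod (about 90 g); origin and axes are those of rod_grip. Along y beyond the handle: aluminium shank 10 mm in diameter, a stop collar 28 mm in diameter from y = 77 to 85 mm, then the shank on to the tip at y = 145 mm (its last 6 mm tapered).
- rod_stand: Fixed black stand; origin on the table below rod_grip, axes as the rod's. Base 70 x 150 x 10 mm. A notched rest holds the handle's rear end (y -43 to -33 mm), another the shank (y 60 to 68 mm); their cheeks reach 67 mm above the table and 17 mm each side of the rod. Between them both sides of the handle are free. Lift the rod straight up, 30 mm or more, to clear.
- case: Fixed dark-wood display case, outside 180 (x) x 260 (y) x 95 mm tall; origin at the centre of its underside. Its x axis points away from the robot, from the front wall to the hinge side. Case and stand are each turned by some angle on the table.
- lid (a joint): Angle of the lid, rad: 0 shut and level, 1.571 straight up (its balance point: its weight lies in the plane that holds the hinge), 2.0 fallen over backwards on its stop. Almost no hinge friction: below 1.571 it falls shut, beyond it falls over. Lid about 0.25 to 0.45 kg; raising it at the eyelet takes 1 to 3 N.
- lid_eyelet (a point): Centre of the 18 mm round hole in the brass lug (34 x 34 mm, 12 mm thick along the hole) at the lid's front right corner (case y = -115 mm), 103 mm above the table when shut, 20 mm in front of the lid's edge, 200 mm from the hinge axis. The hole runs along y, parallel to the hinge; the rod enters from the -y side, collar staying outside. Axes as the case's when shut; they turn with the lid.
- lid_hinge (a point): Point on the hinge axis in line with the eyelet (200 mm from it, along the case's x when shut), 103 mm above the table. The hinge axis is the y axis of the case. The lid is a wooden frame, 180 x 260 x 14 mm, with a clear pane; neither it nor its lug may be touched by gripper or arm.
- pin_tin: Bystander, loose: red round tin, 56 mm across, 30 mm tall; origin at the centre of its underside. Leave it alone.
- jar: Bystander, loose: glass jar with grey cap, 60 mm across, 85 mm tall; origin at the centre of its underside. Leave it alone.
- card_box: Bystander, loose: cardboard box 110 x 160 x 60 mm; origin at the centre of its underside. Leave it alone.
- cup: Bystander, loose: white cup, 72 mm across, 95 mm tall; origin at the centre of its underside. Leave it alone.
- notebook: Bystander, loose: black-covered notebook 154 x 214 x 16 mm; origin at the centre of its underside. Leave it alone.
- loupe: Bystander, loose: black loupe, 44 mm across, 38 mm tall; origin at the centre of its underside. Leave it alone.
Not all that is in view belongs to the job. What is shaped like the rod but pink or red is not meant. Of the things like the rod_stand, leave any that is blue; of the rest the larger one is meant.

How it is judged:
By the outcome, as a careful person would: the job done as asked, in the order asked, and still so for the second after the job is handed in, while the arm keeps its last pose, push and grip.
It also fails if it takes over 64 s, if anything falls off the work surface, if the arm or the gripper's body presses on something with over 40 N, if the wrist force passes 120 N, or if a joint passes its speed limit or range.

## Working session

There is one attempt and no reset: what is moved stays moved. The work goes in short steps, Python scripts to look and compute and a shell command to move; the robot and the scene stay as the last step left them, time stands still between calls to the robot, and variables do not carry over. Pictures are saved under pics/ and viewed, and the job is handed in when it is done.

```bash
mkdir -p pics; ls
cat > h.py <<'E'
import numpy as np,cv2
from station import arm
def save(f,n): cv2.imwrite('pics/'+n,cv2.cvtColor(f['image'],cv2.COLOR_RGB2BGR))
def cam(f):
    R=cv2.Rodrigues(np.array(f['rvec'],float))[0]; t=np.array(f['tvec'],float).ravel()
    F=240/np.tan(np.radians(f['vfov'])/2); return R,t,F
def cloud(f):
    R,t,F=cam(f); d=f['depth']; v,u=np.mgrid[0:480,0:640]
    P=np.stack([(u-f['cx'])/F*d,(v-f['cy'])/F*d,d],-1)
    W=(P-t)@R; W[d<=0]=np.nan; return W
def ray(f,u,v,z):
    R,t,F=cam(f); c=-R.T@t; d=R.T@np.array([(u-f['cx'])/F,(v-f['cy'])/F,1]); return c+d*(z-c[2])/d[2]
def proj(f,p):
    R,t,F=cam(f); q=R@np.array(p)+t; return F*q[0]/q[2]+f['cx'],F*q[1]/q[2]+f['cy']
E
python3 - <<'E'
from h import *
import pickle
for n in['scene','top','wrist']:
    f=arm.grab_frame(n);save(f,n+'0.png');pickle.dump(f,open(n+'0.pkl','wb'))
    R,t,F=cam(f);print(n,-R.T@t,R[2],F)
print(arm.get_state())
E
```

```text
pics
scene [ 0.7858548  -0.54640354  1.06998527] [-0.26254579  0.45943762 -0.84852035] 454.2869566670822
top [0.20167047 0.01221368 1.48476695] [ 0.20895379  0.00233771 -0.97792272] 608.3615525177421
wrist [ 0.11203257 -0.66876739  0.38364826] [ 0.26063758  0.07531589 -0.96249445] 371.64829954431775
{'t': 0.15, 'q': array([-1.00992553e+00,  3.59206139e-01,  1.12592353e-02, -2.02656800e-04,
       -1.22410604e+00, -2.88087729e-01]), 'qd': array([ 0.00041852, -0.00236911,  0.00277158, -0.00058353, -0.00032008,
        0.00127863]), 'joint_efforts': array([-1.06200448e-03, -5.83276284e+01,  2.93290293e+01,  7.00119987e+00,
        8.81800835e-03, -1.13582053e-04]), 'eef_pos': array([ 0.18179098, -0.64990716,  0.40395323]), 'ee_rot': array([ 3.14033369e+00, -1.74370542e-04, -2.86887846e+00]), 'force': array([0.41548844, 0.56238779, 0.22419331]), 'moment': array([-0.0520731 , -0.01539906,  0.02111499]), 'width': 0.08799671640208886}
```

View pics/scene0.png

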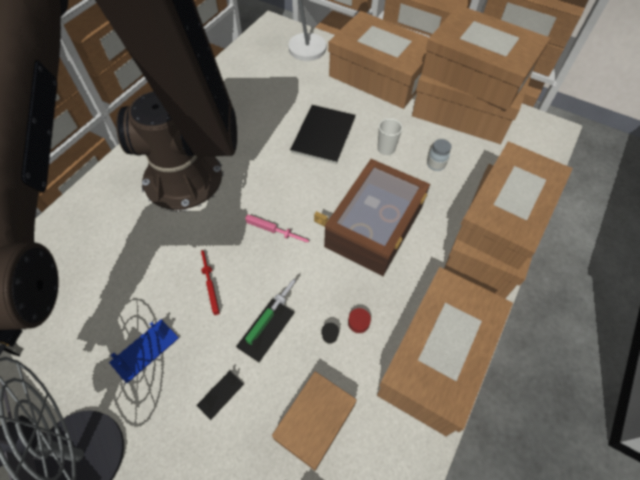

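View pics/top0.png

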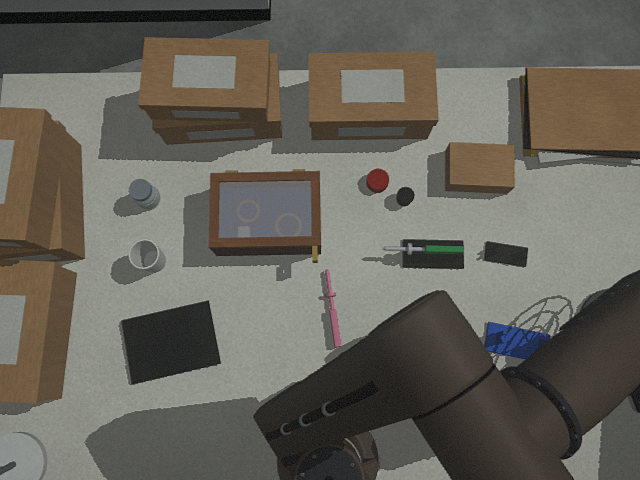

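View pics/wrist0.png

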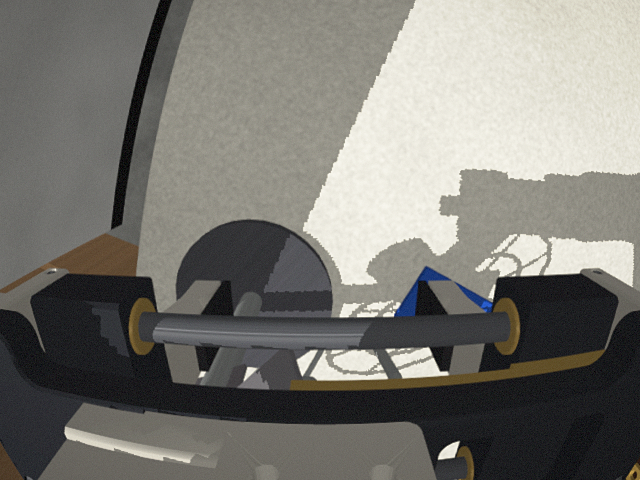

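Scene: the green rod on its black stand is at about (430,249) in top, tip at (385,248). The brass lug is at (315,254). The pink and red rods, the blue stand and the small black stand are decoys. A fan stands near the start pose. Next I measure.

Run:
```python
from h import *
import pickle
for n in['scene','top']:
    f=pickle.load(open(n+'0.pkl','rb')); W=cloud(f); hsv=cv2.cvtColor(f['image'],cv2.COLOR_RGB2HSV)
    print(n,'depth valid',(f['depth']>0).mean())
    g=cv2.inRange(hsv,(45,120,40),(85,255,255))
    k,l,s,c=cv2.connectedComponentsWithStats(g); i=1+s[1:,4].argmax(); m=l==i
    P=W[m]; P=P[~np.isnan(P[:,0])]; print('green',s[i],c[i],np.nanmedian(P,0),P.min(0),P.max(0))
    top=P[P[:,2]>np.percentile(P[:,2],60)]; print(' top face',top.mean(0),np.percentile(P[:,2],[5,50,95]))
    r=cv2.minAreaRect(np.argwhere(m)[:,::-1].astype(np.float32)); b=cv2.boxPoints(r)
    print(' rect world z=.073',[ray(f,*p,.073)[:2].round(4) for p in b])
    y=cv2.inRange(hsv,(15,130,80),(32,255,255))
    k,l,s,c=cv2.connectedComponentsWithStats(y)
    for i in range(1,k):
        if s[i,4]>12:
            P=W[l==i]; print('brass',s[i],c[i].round(1),np.nanmedian(P,0).round(4),np.nanmin(P,0).round(3),np.nanmax(P,0).round(3))
    im=f['image']
    x,yy=(int(v) for v in ((270,150) if n=='scene' else (200,160)))
    cr=im[150:300,220:440] if n=='scene' else im[160:290,200:480]
    cv2.imwrite(f'pics/{n}crop.png',cv2.resize(cv2.cvtColor(cr,cv2.COLOR_RGB2BGR),None,fx=2.8,fy=2.8,interpolation=cv2.INTER_CUBIC))
```

```text
scene depth valid 0.9958463541666667
green [246 309  26  35 268] [258.35820896 325.69029851] [ 0.4808033  -0.28851971  0.07150049] [ 0.45192933 -0.3306439   0.00638395] [ 0.49006808 -0.22949485  0.07771065]
 top face [ 0.48158229 -0.28874684  0.07351367] [0.06519041 0.07150049 0.07480149]
 rect world z=.073 [array([ 0.4711, -0.3321]), array([ 0.4734, -0.2422]), array([ 0.4909, -0.2441]), array([ 0.488 , -0.3336])]
brass [420 194   5   9  17] [422.1 198.2] [0.6635 0.2095 0.1078] [0.662 0.197 0.102] [0.666 0.226 0.111]
brass [316 214  12  11  80] [320.8 218.6] [0.4659 0.0176 0.1129] [0.452 0.014 0.091] [0.484 0.027 0.122]
brass [394 237   8  11  37] [397.5 242.2] [0.6656 0.0537 0.1078] [0.662 0.038 0.101] [0.67  0.072 0.115]
top depth valid 0.995986328125
green [426 246  37   6 212] [444.57075472 248.38207547] [ 0.48141417 -0.28479843  0.07304268] [ 0.47386905 -0.32636828  0.06412185] [ 0.48831417 -0.24024617  0.08292669]
 top face [ 0.48078222 -0.2842947   0.07610657] [0.06817371 0.07304268 0.07789666]
 rect world z=.073 [array([ 0.4874, -0.2404]), array([ 0.4864, -0.3255]), array([ 0.4744, -0.3248]), array([ 0.4753, -0.2398])]
brass [531 150   6   6  28] [533.2 152.5] [ 0.735  -0.5315  0.0244] [ 0.729 -0.539  0.017] [ 0.743 -0.525  0.028]
brass [226 171  12   2  19] [231.7 171.5] [0.6652 0.2162 0.1102] [0.662 0.206 0.104] [0.667 0.231 0.115]
brass [293 170  12   2  19] [298.2 170.4] [0.6667 0.0604 0.1101] [0.664 0.046 0.104] [0.668 0.072 0.116]
brass [313 249   4  12  27] [314.6 254.9] [0.4593 0.0222 0.1208] [0.449 0.02  0.116] [0.474 0.027 0.125]
```

View pics/topcrop.png

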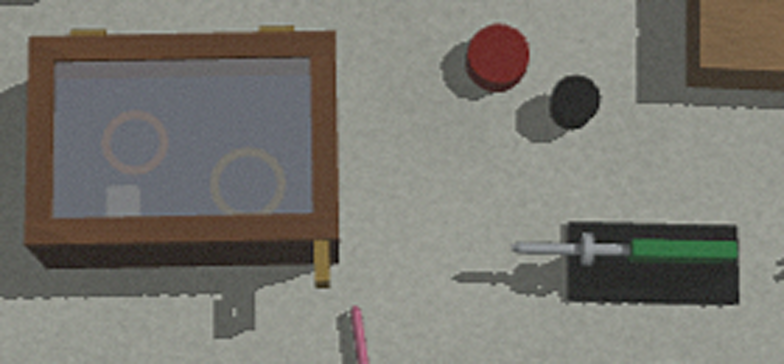

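View pics/scenecrop.png

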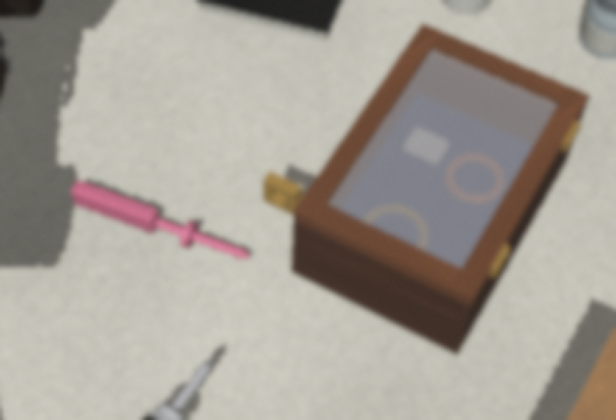

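Run:
```python
from h import *
import pickle
for n in['scene','top']:
    f=pickle.load(open(n+'0.pkl','rb')); W=cloud(f); im=f['image'].astype(int); hsv=cv2.cvtColor(f['image'],cv2.COLOR_RGB2HSV)
    Z=W[...,2];X=W[...,0];Y=W[...,1]
    # rod shank/handle points: depth between z .05 and .08 in ROI
    m=(Z>.052)&(Z<.09)&(X>.44)&(X<.52)&(Y>-.34)&(Y<-.11)
    P=W[m]; 
    for a in np.arange(-.34,-.12,.02):
        q=P[(P[:,1]>=a)&(P[:,1]<a+.02)]
        if len(q): print(round(a+.01,3),len(q),q.mean(0).round(4),q[:,0].min().round(3),q[:,0].max().round(3))
    print('ymax',P[:,1].max(),'ymin',P[:,1].min())
    # lid frame: wood-coloured & z>.1
    m=(Z>.095)&(Z<.125)&(X>.4)&(X<.72)&(Y>-.02)&(Y<.35)
    m=cv2.morphologyEx(m.astype(np.uint8),cv2.MORPH_OPEN,np.ones((5,5)))
    r=cv2.minAreaRect(np.argwhere(m>0)[:,::-1].astype(np.float32)); 
    pts=np.array([ray(f,u,v,.11)[:2] for v,u in np.argwhere(m>0)],np.float32)
    r=cv2.minAreaRect(pts);print('lid',r,cv2.boxPoints(r).round(4).tolist(),'z',np.nanmedian(Z[m>0]))
    if n=='top':
        m=(X<.35)&(X>-.1)&(Y<-.4)&(Z>.03)
        print('near', np.nanmax(Z[m&(Z<.6)]))
        mb=(hsv[...,2]<60)&(X>.4)&(X<.56)&(Y>-.4)&(Y<-.2)&(Z<.02)
        pts=W[mb][:,:2].astype(np.float32);print('stand',cv2.minAreaRect(pts))
f=pickle.load(open('scene0.pkl','rb'));W=cloud(f)
sub=W[300:480,0:180].reshape(-1,3)
sub=sub[(sub[:,2]>.02)&(sub[:,2]<.5)]
for z in np.arange(0,.5,.05):
    q=sub[(sub[:,2]>z)&(sub[:,2]<z+.05)]
    if len(q): print(z.round(2),len(q),q.min(0).round(2),q.max(0).round(2))
```

```text
-0.33 80 [ 0.4811 -0.3255  0.0658] 0.464 0.496
-0.31 82 [ 0.4816 -0.3104  0.0687] 0.463 0.495
-0.29 75 [ 0.4823 -0.2899  0.0696] 0.472 0.489
-0.27 69 [ 0.4832 -0.2701  0.0693] 0.473 0.49
-0.25 68 [ 0.484  -0.2508  0.0691] 0.474 0.49
-0.23 58 [ 0.4837 -0.2265  0.0615] 0.47 0.497
-0.21 87 [ 0.4847 -0.2091  0.0647] 0.47 0.498
-0.19 28 [ 0.4858 -0.1891  0.062 ] 0.48 0.495
-0.17 33 [ 0.4855 -0.1703  0.0616] 0.479 0.49
-0.15 27 [ 0.4864 -0.1514  0.0613] 0.481 0.49
ymax -0.140746178769544 ymin -0.3306438967135505
lid ((0.5586126446723938, 0.13156111538410187), (0.22759799659252167, 0.2673127055168152), 0.18615321815013885) [[0.44440001249313354, 0.2648000121116638], [0.44519999623298645, -0.0024999999441206455], [0.6728000044822693, -0.0017000000225380063], [0.671999990940094, 0.2655999958515167]] z 0.10452743206617124
-0.33 37 [ 0.4797 -0.3229  0.0684] 0.463 0.496
-0.31 84 [ 0.4783 -0.3115  0.0689] 0.463 0.496
-0.29 65 [ 0.479  -0.2904  0.0706] 0.473 0.488
-0.27 73 [ 0.4805 -0.2703  0.071 ] 0.472 0.49
-0.25 71 [ 0.4814 -0.2498  0.0705] 0.474 0.491
-0.23 52 [ 0.4834 -0.2288  0.0644] 0.469 0
[... 417 characters left out ...]
83, 0.010599999688565731], [0.6690000295639038, 0.00839999970048666], [0.671999990940094, 0.2694000005722046], [0.4738999903202057, 0.27160000801086426]] z 0.10712122277531458
near 0.3408473593407202
stand ((0.4803466200828552, -0.299670547246933), (0.2005225569009781, 0.07048351317644119), 88.0975341796875)
0.0 184 [ 0.24 -0.73  0.02] [ 0.39 -0.41  0.05]
0.05 216 [ 0.23 -0.71  0.05] [ 0.31 -0.41  0.1 ]
0.1 420 [ 0.24 -0.71  0.1 ] [ 0.38 -0.63  0.15]
0.15 667 [ 0.21 -0.72  0.15] [ 0.39 -0.62  0.2 ]
0.2 1068 [ 0.16 -0.74  0.2 ] [ 0.39 -0.59  0.25]
0.25 1900 [ 0.17 -0.74  0.25] [ 0.39 -0.56  0.3 ]
0.3 1116 [ 0.18 -0.72  0.3 ] [ 0.4  -0.57  0.35]
0.35 138 [ 0.32 -0.72  0.35] [ 0.39 -0.67  0.37]
```

Run:
```python
from h import *
import pickle
for n in['scene','top']:
    f=pickle.load(open(n+'0.pkl','rb')); W=cloud(f); im=f['image'].astype(int)
    roi=np.zeros((480,640),bool)
    if n=='top': roi[165:262,200:330]=1
    else: roi[155:280,315:435]=1
    R,G,B=im[...,0],im[...,1],im[...,2]
    for nm,m,z in [('wood',(R>G*1.35)&(R>B*1.35)&roi&(W[...,2]>.085),.110)]:
        m=cv2.morphologyEx(m.astype(np.uint8),cv2.MORPH_OPEN,np.ones((3,3)))
        m=cv2.morphologyEx(m,cv2.MORPH_CLOSE,np.ones((3,3)))
        k,l,s,c=cv2.connectedComponentsWithStats(m); i=1+s[1:,4].argmax()
        cs,h=cv2.findContours((l==i).astype(np.uint8),cv2.RETR_CCOMP,cv2.CHAIN_APPROX_NONE)
        cs=sorted(cs,key=cv2.contourArea,reverse=True)[:2]
        for ci,cc in enumerate(cs):
            pts=np.array([ray(f,*p,z)[:2] for p in cc[:,0].astype(float)],np.float32)
            r=cv2.minAreaRect(pts);b=cv2.boxPoints(r)
            lo=pts.min(0);hi=pts.max(0)
            out=[]
            for ax in(0,1):
                for e in(lo[ax],hi[ax]):
                    o=1-ax; mid=(lo[o]+hi[o])/2; hw=(hi[o]-lo[o])*.4
                    q=pts[(abs(pts[:,ax]-e)<.012)&(abs(pts[:,o]-mid)<hw)]
                    if len(q)<8: continue
                    v=cv2.fitLine(q,cv2.DIST_HUBER,0,.01,.01).ravel(); 
                    out.append(('xy'[ax],float(e.round(4)),float((v[ax]/v[o]).round(4)),float((v[2+ax]+v[ax]/v[o]*(mid-v[2+o])).round(4)),float(mid.round(3)),len(q)))
            print(n,nm,r[1],r[2],*out,sep='\n  ')
```

```text
scene
  wood
  (0.18160273134708405, 0.2689272463321686)
  0.2062336653470993
  ('x', 0.48539999127388, 0.004399999976158142, 0.4887999892234802, 0.12700000405311584, 58)
  ('x', 0.6669999957084656, -0.016599999740719795, 0.6639999747276306, 0.12700000405311584, 62)
  ('y', -0.007799999788403511, -0.0019000000320374966, -0.0052999998442828655, 0.5759999752044678, 55)
  ('y', 0.2614000141620636, 0.010599999688565731, 0.25920000672340393, 0.5759999752044678, 49)
scene
  wood
  (0.1476391851902008, 0.22670377790927887)
  1.0619827508926392
  ('x', 0.4997999966144562, -0.004399999976158142, 0.5026999711990356, 0.1340000033378601, 48)
  ('x', 0.6486999988555908, -0.008899999782443047, 0.6452000141143799, 0.1340000033378601, 50)
  ('y', 0.021400000900030136, -0.006500000134110451, 0.02410000003874302, 0.5740000009536743, 43)
  ('y', 0.24740000069141388, 0.00570000009611249, 0.24570000171661377, 0.5740000009536743, 40)
top
  wood
  (0.04522017017006874, 0.019791381433606148)
  89.31220245361328
  ('x', 0.641700029373169, -0.15880000591278076, 0.6438000202178955, 0.21299999952316284, 21)
  ('x', 0.6615999937057495, -0.06750000268220901, 0.6604999899864197, 0.21299999952316284, 16)
  ('y', 0.1906999945640564, -0.8658999800682068, 0.19300000369548798, 0.6520000100135803, 12)
  ('y', 0.23579999804496765, -0.26579999923706055, 0.23330000042915344, 0.6520000100135803, 12)
```

```bash
python3 -m handwheel '[[0,0,4,0],[0,0,4,0],[0,0,4,0],[0,0,4,0],[0,0,3,0],[0,0,0,0]]' 0 40
```

```text
t: 0.75
eef_pos: [0.1813, -0.6499, 0.5999]
ee_rot: [-3.134, 0.001, -2.869]
force: [-0.4, -0.3, 0.4]
width: 0.0875
```

Run:
```python
from h import *
f=arm.grab_frame('wrist');save(f,'w1.png')
f=arm.grab_frame('scene');save(f,'s1.png')
```

```text
(no output)
```

View pics/s1.png

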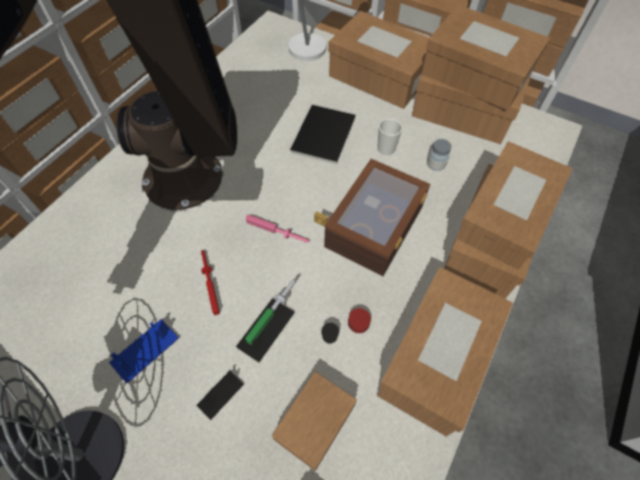

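The gripper is up and clear of the fan (bottom left). Next I traverse to above the rod.

```bash
python3 -m handwheel '[[1.5,3.5,0,0.1],[1.5,3.5,0,0.1],[2,3.5,0,0.1],[2.5,3.5,0,0.1],[2.5,3.5,-2,0.1],[2.5,3,-2,0.1],[2.5,3,-2.5,0.1],[2.5,3,-2.5,0.1],[2.5,2.5,-2.5,0.1],[2.5,2.5,-2.5,0.1],[2.5,2.5,-2.5,0.1],[2.5,1.5,-2.5,0.1],[2,1,-2.5,0.065],[0.5,0,-2.5,0],[0,0,0,0],[0,0,0,0]]' 0 40
python3 - <<'E'
from h import *
f=arm.grab_frame('wrist');save(f,'w2.png')
print(arm.get_state()['eef_pos'],arm.get_state()['ee_rot'])
f=arm.grab_frame('top');save(f,'t2.png')
E
```

```text
t: 2.45
eef_pos: [0.4814, -0.285, 0.3539]
ee_rot: [3.139, 0.0, -1.604]
force: [0.1, 0.1, 0.9]
width: 0.0876
[ 0.48157032 -0.28527825  0.3551064 ] [ 3.14114497e+00 -3.27352541e-04 -1.60410328e+00]
```

View pics/w2.png

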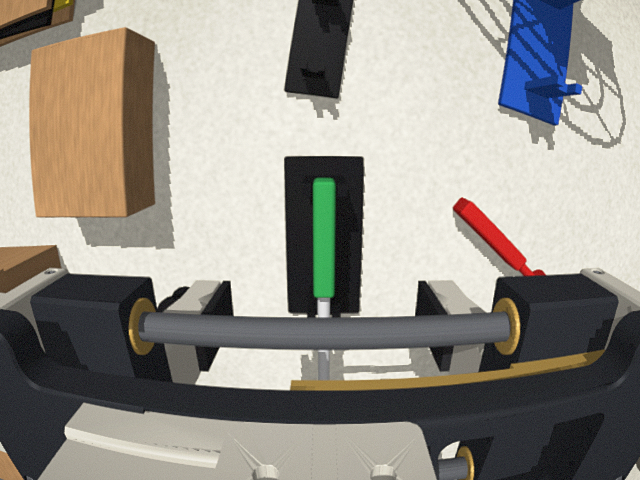

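View pics/t2.png

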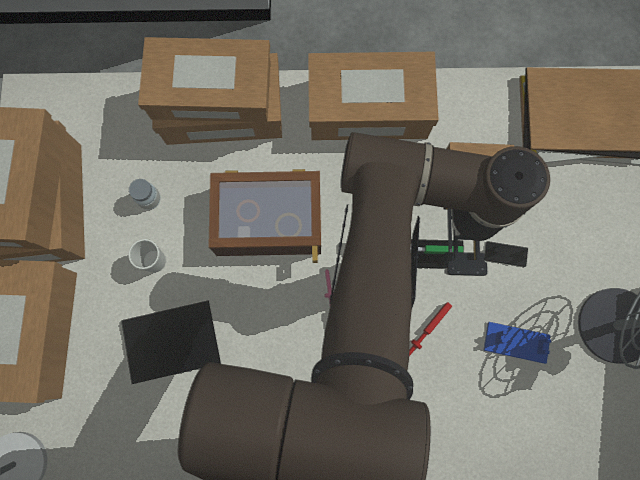

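The rod runs vertically in the wrist picture at u≈324, centred between the fingers (228 and 420). I check y and x from fisheye rays.

```bash
cat >> h.py <<'E'
def fray(f,u,v):
    R,t,F=cam(f); a=np.array([u-f['cx'],v-f['cy']]); r=np.hypot(*a); th=r/F
    d=np.array([*(a/r*np.sin(th)),np.cos(th)]); return -R.T@t,R.T@d
def fpt(f,u,v,z):
    c,d=fray(f,u,v); return c+d*(z-c[2])/d[2]
E
python3 - <<'E'
from h import *
f=arm.grab_frame('wrist'); hsv=cv2.cvtColor(f['image'],cv2.COLOR_RGB2HSV)
g=cv2.inRange(hsv,(45,120,40),(85,255,255)); p=np.argwhere(g>0)
print(p.min(0),p.max(0))
for v in (185,220,255,290):
    q=p[p[:,0]==v][:,1]; print(v,q.min(),q.max(),fpt(f,q.min()-.5,v,.073).round(4),fpt(f,q.max()+.5,v,.073).round(4))
print(fpt(f,324,p[:,0].min(),.073),fpt(f,324,p[:,0].max(),.073))
E
```

```text
[178 314] [297 337]
185 315 337 [ 0.4878 -0.3252  0.073 ] [ 0.4715 -0.3246  0.073 ]
220 315 337 [ 0.4887 -0.2997  0.073 ] [ 0.4721 -0.2991  0.073 ]
255 315 336 [ 0.4897 -0.2731  0.073 ] [ 0.4734 -0.2726  0.073 ]
290 315 336 [ 0.4908 -0.2448  0.073 ] [ 0.474  -0.2443  0.073 ]
[ 0.48088501 -0.32994094  0.073     ] [ 0.4837453  -0.23868935  0.073     ]
```

```bash
python3 -m handwheel '[[0,0.1,-2.5,0],[0,0,-2.5,0],[0,0,-2.5,0],[0,0,-2.5,0],[0,0,-2,0],[0,0,-1.1,0],[0,0,-0.5,0],[0,0,0,0],[0,0,0,0]]' 0 55; python3 -m handwheel '[[0,0,0,0],[0,0,0,0],[0,0,0,0],[0,0,0,0],[0,0,0,0],[0,0,0,0],[0,0,0,0]]' 1 55
```

```text
t: 3.5
eef_pos: [0.4823, -0.2842, 0.2198]
ee_rot: [-3.14, -0.0, -1.604]
force: [-0.1, 0.2, 0.8]
width: 0.0875
t: 4.2
eef_pos: [0.4818, -0.284, 0.2186]
ee_rot: [3.142, 0.0, -1.604]
force: [-0.0, -0.4, 0.4]
width: 0.0368
```

```bash
python3 -m handwheel '[[0,0,0,0],[0,0,0,0],[0,0,0,0],[0,0,0,0],[0,0,0,0],[0,0,0,0]]'
```

```text
t: 4.8
eef_pos: [0.4818, -0.284, 0.2186]
ee_rot: [3.141, 0.0, -1.604]
force: [-0.8, -0.9, -0.2]
width: 0.0159
```

Gripped at 16 mm. I lift it, then turn it parallel to the hinge.

```bash
python3 -m handwheel '[[0,0,0.5,0],[0,0,1.5,0],[0,0,2,0],[0,0,2,0],[-0.5,0,0.5,0.02],[-0.5,1,-1,0.02],[-0.5,1,-1.1,0],[-0.3,2,0,0],[0,2,0,0],[0,0,0,0],[0,0,0,0],[0,0,0,0]]'
python3 - <<'E'
from h import *
import pickle
for n in['scene','top','wrist']:
    f=arm.grab_frame(n);save(f,n+'3.png');pickle.dump(f,open(n+'3.pkl','wb'))
s=arm.get_state();print(s['eef_pos'],s['ee_rot'])
f=pickle.load(open('top3.pkl','rb'));cv2.imwrite('pics/t3c.png',cv2.resize(cv2.cvtColor(f['image'],cv2.COLOR_RGB2BGR)[200:300,270:470],None,fx=4,fy=4,interpolation=cv2.INTER_CUBIC))
f=pickle.load(open('scene3.pkl','rb'));cv2.imwrite('pics/s3c.png',cv2.resize(cv2.cvtColor(f['image'],cv2.COLOR_RGB2BGR)[180:340,220:420],None,fx=3.6,fy=3.6,interpolation=cv2.INTER_CUBIC))
E
```

```text
t: 6.0
eef_pos: [0.4638, -0.2243, 0.2625]
ee_rot: [3.142, 0.0, -1.564]
force: [-0.3, -0.3, -2.1]
width: 0.0161
[ 0.46373251 -0.22446776  0.26252028] [ 3.14136864e+00  3.96194316e-05 -1.56438943e+00]
```

View pics/t3c.png

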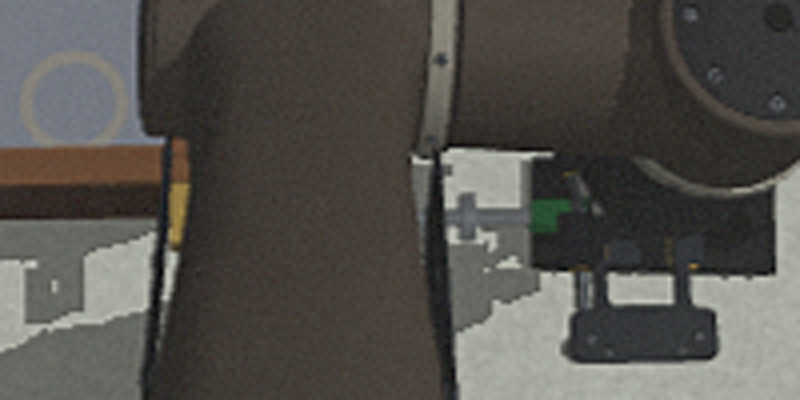

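View pics/s3c.png

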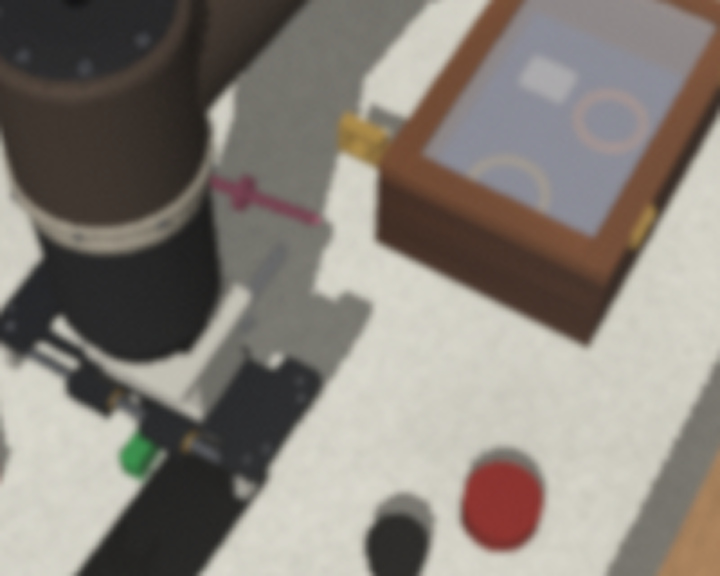

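View pics/wrist3.png

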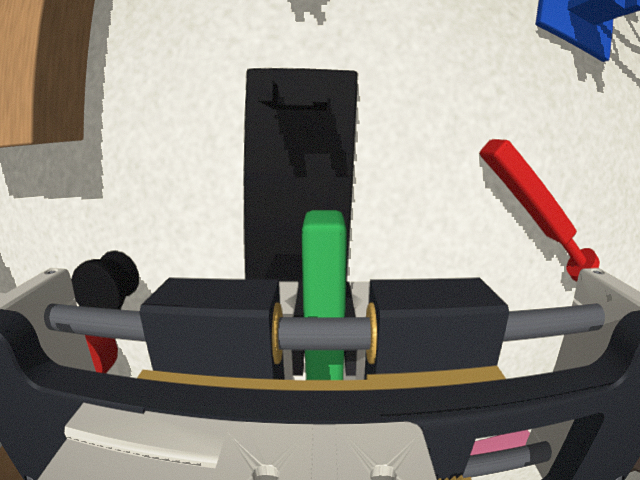

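Run:
```python
from h import *
import pickle
a=pickle.load(open('scene3.pkl','rb'));b=pickle.load(open('top0.pkl','rb'))
A=cv2.resize(cv2.cvtColor(a['image'],cv2.COLOR_RGB2BGR)[203:235,305:337],(384,384),interpolation=cv2.INTER_NEAREST)
B=cv2.resize(cv2.cvtColor(b['image'],cv2.COLOR_RGB2BGR)[240:272,298:330],(384,384),interpolation=cv2.INTER_NEAREST)
cv2.imwrite('pics/z.png',np.hstack([A,B]))
for f,o in((a,'scene'),(b,'top')):
    for p in[(.446,.014,.120),(.480,.014,.120),(.446,.026,.120),(.480,.026,.120),(.446,.014,.086),(.463,.014,.103)]: print(o,p,np.round(proj(f,p),1))
```

```text
scene (0.446, 0.014, 0.12) [312.7 214. ]
scene (0.48, 0.014, 0.12) [324.3 219.7]
scene (0.446, 0.026, 0.12) [315.1 210.7]
scene (0.48, 0.026, 0.12) [326.7 216.3]
scene (0.446, 0.014, 0.086) [312.8 221.5]
scene (0.463, 0.014, 0.103) [318.5 220.6]
top (0.446, 0.014, 0.12) [318.6 260.9]
top (0.48, 0.014, 0.12) [318.5 246.3]
top (0.446, 0.026, 0.12) [313.4 261. ]
top (0.48, 0.026, 0.12) [313.2 246.4]
top (0.446, 0.014, 0.086) [318.7 263.5]
top (0.463, 0.014, 0.103) [318.6 255. ]
```

View pics/z.png

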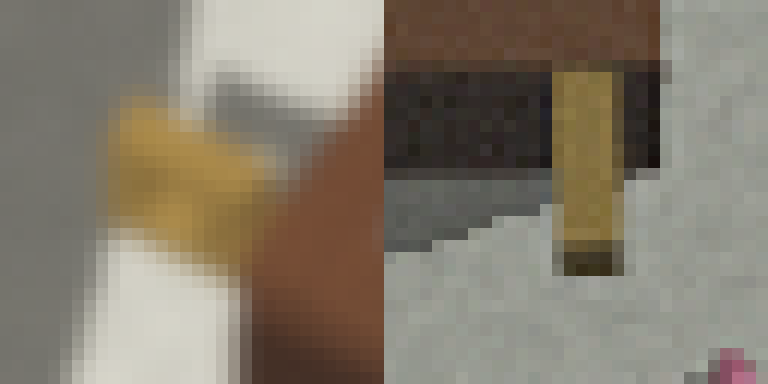

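```bash
python3 -m handwheel '[[0,2,0,0],[0,2,0,0],[0,2,0,0],[0,1,0,0],[0,0,0,0],[0,0,0,0],[0,0,0,0]]'
python3 - <<'E'
from h import *
import pickle
a=arm.grab_frame('scene');pickle.dump(a,open('scene4.pkl','wb'))
s=arm.get_state();p=s['eef_pos'];print(p,s['ee_rot'])
A=cv2.resize(cv2.cvtColor(a['image'],cv2.COLOR_RGB2BGR)[200:260,270:340],(840,720),interpolation=cv2.INTER_CUBIC)
cv2.imwrite('pics/z4.png',A[:600,:800])
yaw=s['ee_rot'][2]+np.pi/2; d=np.array([-np.sin(yaw),np.cos(yaw),0])
g=p+[0,0,-.1596]
for L in(.085,.1,.12,.139,.145): print(L,(g+d*L).round(4),((np.array(proj(a,g+d*L))+.5-[270,200])*12).round(0))
W=cloud(a)
for L in(.1,.12,.135):
    u,v=np.round(proj(a,g+d*L)).astype(int); print(W[v-2:v+3,u].round(4).tolist())
E
```

```text
t: 6.85
eef_pos: [0.4639, -0.1545, 0.2626]
ee_rot: [3.142, -0.0, -1.564]
force: [-0.3, 0.7, -1.0]
width: 0.0158
[ 0.46383371 -0.15456762  0.26259219] [ 3.14142278e+00 -7.07435416e-05 -1.56441935e+00]
0.085 [ 0.4633 -0.0696  0.103 ] [384. 544.]
0.1 [ 0.4632 -0.0546  0.103 ] [421. 490.]
0.12 [ 0.4631 -0.0346  0.103 ] [470. 420.]
0.139 [ 0.4629 -0.0156  0.103 ] [516. 354.]
0.145 [ 0.4629 -0.0096  0.103 ] [531. 333.]
[[0.5098, -0.1236, 0.2494], [0.5113, -0.1262, 0.2503], [0.5127, -0.1284, 0.2505], [0.5132, -0.1293, 0.248], [0.5141, -0.1309, 0.2471]]
[[0.4609, -0.0295, 0.1059], [0.4628, -0.0326, 0.107], [0.4646, -0.0356, 0.1079], [0.4653, -0.0367, 0.1052], [0.4672, -0.0398, 0.1063]]
[[0.461, -0.0149, 0.105], [0.4639, -0.0197, 0.109], [0.4641, -0.0202, 0.1053], [0.4656, -0.0227, 0.1051], [0.4664, -0.024, 0.1028]]
```

View pics/z4.png

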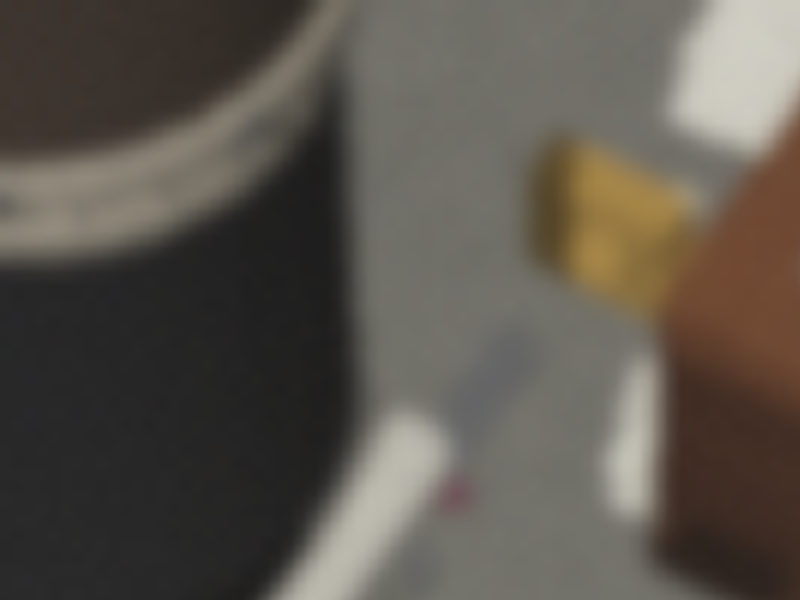

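Run:
```python
from h import *
import pickle
a=pickle.load(open('scene4.pkl','rb'))
A=a['image'][222:246,300:322].astype(float)
B=cv2.resize(A,None,fx=28,fy=24,interpolation=cv2.INTER_NEAREST)
B=np.clip((B-80)*3,0,255)
cv2.imwrite('pics/z5.png',B[...,::-1])
S=(a['image'][...,2].astype(int)-a['image'][...,0])
np.set_printoptions(linewidth=200)
print(S[224:240,302:320])
```

```text
[[ -9  -8  -9  -8  -8  -8  -8  -8  -8  -9  -9  -9  -9 -11 -13 -20 -32 -45]
 [ -8  -8  -9  -8  -8  -9  -8  -8  -8  -8  -8  -8  -8  -8 -10 -12 -16 -23]
 [ -8  -8  -8  -8  -9  -9  -8  -9  -7  -8  -7  -7  -8  -8  -8  -8 -10 -12]
 [ -8  -8  -9  -9  -8  -9  -8  -7  -7  -5  -4  -5  -7  -8  -8  -8  -8  -9]
 [ -8  -8  -8  -8  -9  -8  -7  -7  -4  -2  -1  -2  -5  -7  -8  -9  -8  -8]
 [ -8  -8  -9  -8  -9  -7  -7  -5  -3   0   1  -1  -4  -6  -8  -9  -9  -9]
 [ -8  -8  -8  -8  -8  -8  -6  -3   0   1   0  -1  -4  -6  -8  -8  -8  -9]
 [ -9  -8  -8  -8  -8  -7  -4  -1   1   1  -1  -3  -5  -8  -8  -8  -8  -8]
 [ -9  -9  -8  -9  -7  -5  -1   0   1   0  -3  -6  -7  -8  -9  -8  -8  -8]
 [ -9  -9  -8  -9  -6  -3  -1   2   1  -2  -5  -7  -8  -9  -9  -8  -7  -8]
 [-10 -11 -11  -9  -6  -2   1   0   0  -4  -7  -9  -9  -8  -8  -8  -8  -8]
 [-12 -13 -12 -11  -6  -1   0   0  -3  -6  -8  -8  -8  -9  -8  -8  -8  -7]
 [-13 -13 -12 -12  -9  -4  -1  -3  -5  -7  -8  -9  -8  -9  -9  -8  -8  -8]
 [-13 -13 -13 -12 -11  -6  -3  -5  -7  -8  -9  -8  -9  -8  -8  -8  -8  -9]
 [-14 -14 -14 -13 -11  -8  -6  -7  -8  -8  -8  -7  -9  -9  -7  -8  -8  -9]
 [-13 -13 -12 -13 -13 -12 -11 -10  -9  -8  -7  -8  -8  -8  -7  -7  -8  -9]][ WARN:0@0.369] global loadsave.cpp:1063 imwrite_ Unsupported depth image for selected encoder is fallbacked to CV_8U.
```

View pics/z5.png

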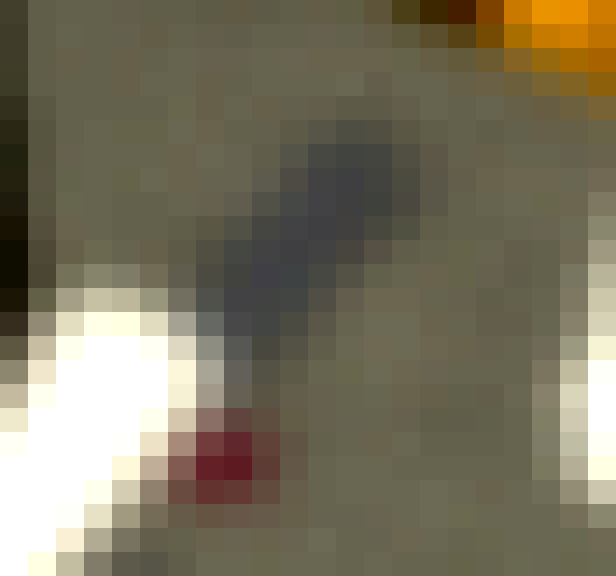

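Rod line and lug compared in the scene view: the tip should go about 2 mm further in +x. I insert slowly.

```bash
python3 -m handwheel '[[0.2,1,0,0],[0,1,0,0],[0,0.5,0,0],[0,0.4,0,0],[0,0.4,0,0],[0,0,0,0],[0,0,0,0]]'
python3 - <<'E'
from h import *
import pickle
a=arm.grab_frame('scene');pickle.dump(a,open('scene5.pkl','wb'))
s=arm.get_state();print(s['eef_pos'],s['force'],s['moment'])
A=cv2.resize(cv2.cvtColor(a['image'],cv2.COLOR_RGB2BGR)[200:250,280:340],(720,600),interpolation=cv2.INTER_NEAREST)
cv2.imwrite('pics/z6.png',A)
E
```

```text
t: 7.6
eef_pos: [0.4658, -0.1209, 0.2627]
ee_rot: [-3.142, 0.0, -1.563]
force: [-0.2, -0.2, 0.1]
width: 0.0158
[ 0.46585021 -0.12101595  0.26268305] [ 0.09304467  0.68639728 -1.40115343] [-0.02278843  0.11494301 -0.00103013]
```

View pics/z6.png

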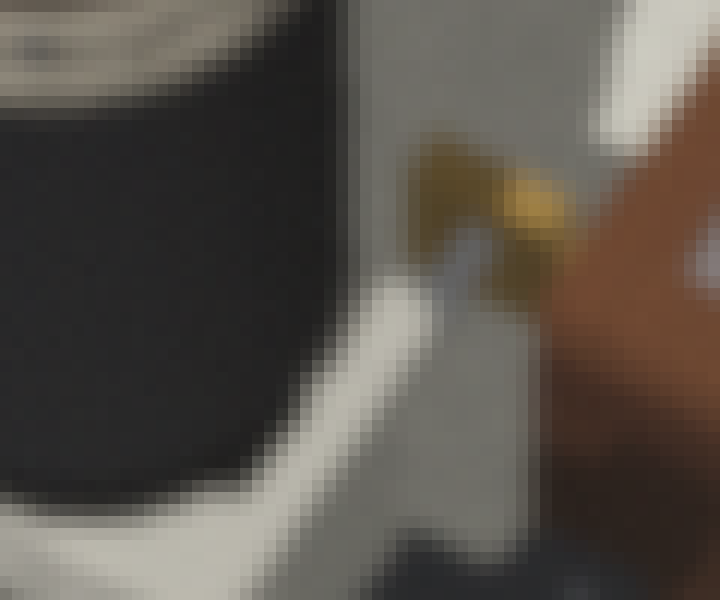

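The shank tip at (475,235) sits on the middle of the lug face with no contact force. I continue inward.

```bash
python3 -m handwheel '[[0,0.4,0,0],[0,0.4,0,0],[0,0.4,0,0],[0,0,0,0]]'; python3 -m handwheel '[[0,0.5,0,0],[0,0.5,0,0],[0,0.5,0,0],[0,0.3,0,0],[0,0,0,0],[0,0,0,0]]'
python3 - <<'E'
from h import *
import pickle
a=arm.grab_frame('scene');pickle.dump(a,open('scene6.pkl','wb'))
s=arm.get_state();print(s['eef_pos'],s['force'],s['moment'])
A=cv2.resize(cv2.cvtColor(a['image'],cv2.COLOR_RGB2BGR)[190:240,290:350],(720,600),interpolation=cv2.INTER_NEAREST)
cv2.imwrite('pics/z7.png',A)
b=arm.grab_frame('wrist');save(b,'w7.png')
b=arm.grab_frame('top');pickle.dump(b,open('top6.pkl','wb'));cv2.imwrite('pics/t7.png',cv2.resize(cv2.cvtColor(b['image'],cv2.COLOR_RGB2BGR)[200:300,250:400],None,fx=5,fy=5,interpolation=cv2.INTER_NEAREST))
E
```

```text
t: 8.05
eef_pos: [0.4659, -0.1086, 0.2627]
ee_rot: [-3.142, 0.0, -1.563]
force: [0.1, -0.1, -0.5]
width: 0.0159
t: 8.65
eef_pos: [0.4659, -0.0909, 0.2627]
ee_rot: [-3.142, -0.0, -1.563]
force: [0.2, -0.1, -0.0]
width: 0.0158
[ 0.46584562 -0.09100214  0.2626792 ] [ 0.24056435 -0.05890933 -1.00143082] [0.00105784 0.12886143 0.0380083 ]
```

View pics/z7.png

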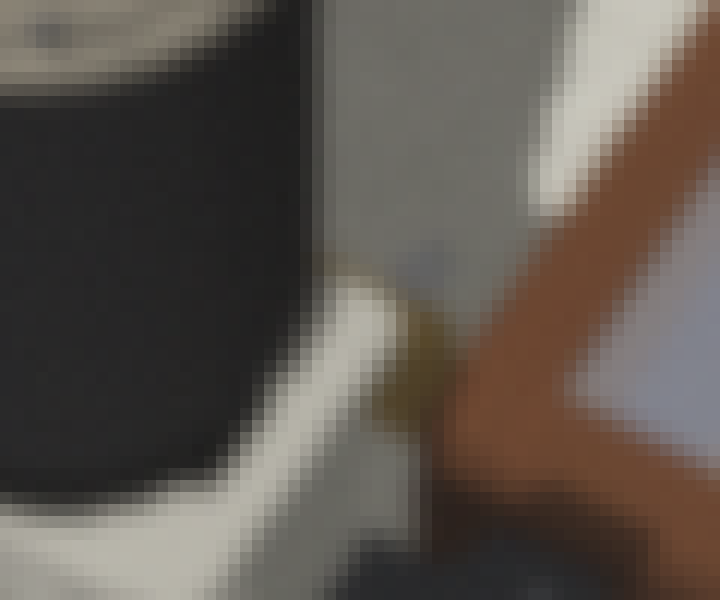

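View pics/t7.png

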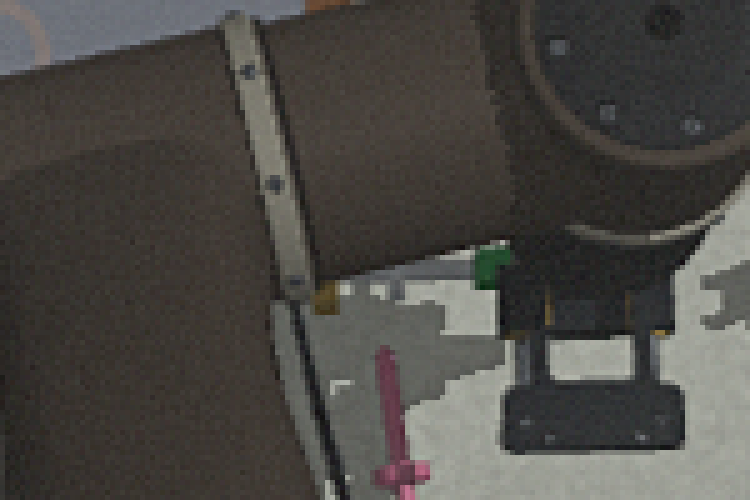

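View pics/w7.png

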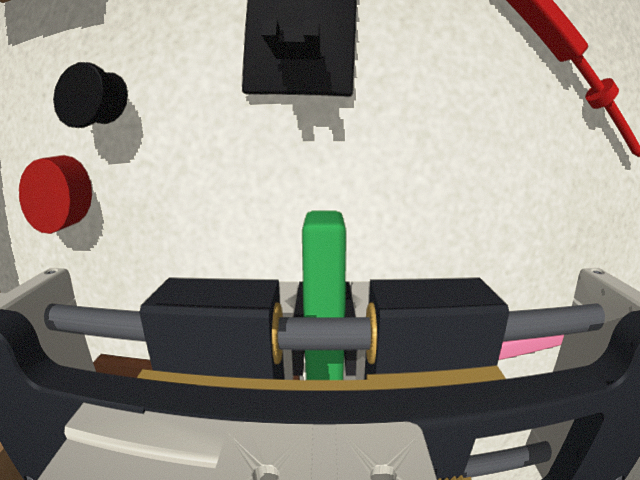

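The tip shows as a bluish bit beyond the lug at (325,211) in scene, with no force, so the rod is through by about 26 mm. I probe the clearance in x to centre it in the hole.

```bash
python3 - <<'E'
from h import *
import pickle
a=pickle.load(open('scene6.pkl','rb'))
for y in(.028,.035,.048,.054): print(y,np.round(proj(a,(.465,y,.103)),1))
E
python3 -m handwheel '[[0.2,0,0,0],[0,0,0,0],[0,0,0,0]]'
python3 -m handwheel '[[0.1,0,0,0],[0,0,0,0],[0,0,0,0]]'
python3 -m handwheel '[[0.1,0,0,0],[0,0,0,0],[0,0,0,0]]'
```

```text
0.028 [321.9 217. ]
0.035 [323.3 215.1]
0.048 [325.8 211.5]
0.054 [326.9 209.9]
t: 9.1
eef_pos: [0.4679, -0.0911, 0.2626]
ee_rot: [3.142, -0.0, -1.564]
force: [-0.5, 0.1, -0.7]
width: 0.0157
t: 9.4
eef_pos: [0.4689, -0.091, 0.2627]
ee_rot: [-3.142, 0.0, -1.564]
force: [0.8, 0.2, 0.0]
width: 0.0155
t: 9.7
eef_pos: [0.4699, -0.091, 0.2626]
ee_rot: [-3.142, 0.0, -1.564]
force: [0.4, 0.1, -1.8]
width: 0.0159
```

```bash
python3 -m handwheel '[[0.1,0,0,0],[0,0,0,0],[0,0,0,0]]'
python3 -m handwheel '[[0.1,0,0,0],[0,0,0,0],[0,0,0,0]]'; python3 -c "
from station import arm
print(arm.get_state()['force'],arm.get_state()['moment'])"
```

```text
t: 10.0
eef_pos: [0.4706, -0.0911, 0.2625]
ee_rot: [3.141, -0.0, -1.564]
force: [-2.5, 0.8, 0.0]
width: 0.0155
t: 10.3
eef_pos: [0.4714, -0.0911, 0.2624]
ee_rot: [3.14, -0.0, -1.564]
force: [-5.1, 1.5, -0.5]
width: 0.0158
[-5.11895338  1.46897604 -0.54260481] [0.39958898 1.64307909 0.49751852]
```

```bash
python3 -m handwheel '[[-0.5,0,0,0],[0,0,-0.3,0],[0,0,0,0],[0,0,0,0]]'
python3 -m handwheel '[[0,0,-0.1,0],[0,0,0,0],[0,0,0,0]]'
python3 -m handwheel '[[0,0,-0.1,0],[0,0,0,0],[0,0,0,0]]'
python3 -m handwheel '[[0,0,-0.1,0],[0,0,0,0],[0,0,0,0]]'
```

```text
t: 10.7
eef_pos: [0.4672, -0.091, 0.2598]
ee_rot: [-3.141, 0.0, -1.564]
force: [0.4, -0.8, -0.7]
width: 0.0158
t: 11.0
eef_pos: [0.467, -0.091, 0.2587]
ee_rot: [-3.141, -0.0, -1.564]
force: [-0.6, -0.6, -0.5]
width: 0.0157
t: 11.3
eef_pos: [0.467, -0.091, 0.2579]
ee_rot: [-3.141, 0.0, -1.564]
force: [-0.7, -0.8, 3.3]
width: 0.0157
t: 11.6
eef_pos: [0.467, -0.091, 0.257]
ee_rot: [-3.141, -0.0, -1.564]
force: [-0.2, -1.0, 5.5]
width: 0.0158
```

Contacts at eef x 0.4702 and z 0.2585 put the hole centre at eef (0.4662, 0.2625). I work out the arc rows.

Run:
```python
import numpy as np
# row table, round-number increments
c=np.array([.467,.2567]); H=np.array([.6662,.2625])
for phi in np.linspace(0.025,1.525,51):
    p=H+.2*np.array([-np.cos(phi),np.sin(phi)]); d=np.round((p-c)*100,2); c=c+d/100
    print(round(phi,3),d.tolist())
```

```text
0.025 [-0.07, 1.08]
0.055 [0.02, 0.6]
0.085 [0.04, 0.6]
0.115 [0.06, 0.59]
0.145 [0.08, 0.6]
0.175 [0.1, 0.59]
0.205 [0.11, 0.59]
0.235 [0.13, 0.59]
0.265 [0.15, 0.58]
0.295 [0.16, 0.57]
0.325 [0.19, 0.58]
0.355 [0.2, 0.56]
0.385 [0.21, 0.56]
0.415 [0.24, 0.55]
0.445 [0.25, 0.55]
0.475 [0.26, 0.54]
0.505 [0.29, 0.53]
0.535 [0.29, 0.52]
0.565 [0.32, 0.51]
0.595 [0.33, 0.5]
0.625 [0.34, 0.49]
0.655 [0.36, 0.48]
0.685 [0.37, 0.47]
0.715 [0.39, 0.46]
0.745 [0.4, 0.45]
0.775 [0.41, 0.43]
0.805 [0.43, 0.43]
0.835 [0.44, 0.41]
0.865 [0.45, 0.39]
0.895 [0.46, 0.38]
0.925 [0.47, 0.37]
0.955 [0.49, 0.36]
0.985 [0.49, 0.34]
1.015 [0.51, 0.32]
1.045 [0.51, 0.31]
1.075 [0.53, 0.29]
1.105 [0.53, 0.28]
1.135 [0.54, 0.26]
1.165 [0.54, 0.25]
1.195 [0.56, 0.22]
1.225 [0.56, 0.22]
1.255 [0.57, 0.19]
1.285 [0.57, 0.18]
1.315 [0.58, 0.16]
1.345 [0.58, 0.14]
1.375 [0.59, 0.13]
1.405 [0.59, 0.11]
1.435 [0.59, 0.09]
1.465 [0.6, 0.07]
1.495 [0.6, 0.05]
1.525 [0.59, 0.04]
```

```bash
python3 -m handwheel '[[-0.07,0,0.38,0],[0,0,0.4,0],[0,0,0.3,0],[0.02,0,0.6,0],[0.04,0,0.6,0],[0.06,0,0.59,0],[0.08,0,0.6,0],[0,0,0,0],[0,0,0,0]]'
python3 - <<'E'
from h import *
a=arm.grab_frame('scene')
s=arm.get_state();print(s['eef_pos'],s['force'],s['moment'])
A=cv2.resize(cv2.cvtColor(a['image'],cv2.COLOR_RGB2BGR)[140:290,270:450],(720,600),interpolation=cv2.INTER_CUBIC)
cv2.imwrite('pics/z8.png',A)
E
```

```text
t: 12.5
eef_pos: [0.4681, -0.091, 0.2914]
ee_rot: [-3.141, 0.0, -1.564]
force: [1.0, -0.7, -2.6]
width: 0.0153
[ 0.46806068 -0.09102681  0.29126243] [ 0.40548462 -0.84540657 -2.29569357] [-0.20522316 -0.14366414 -0.0746841 ]
```

View pics/z8.png

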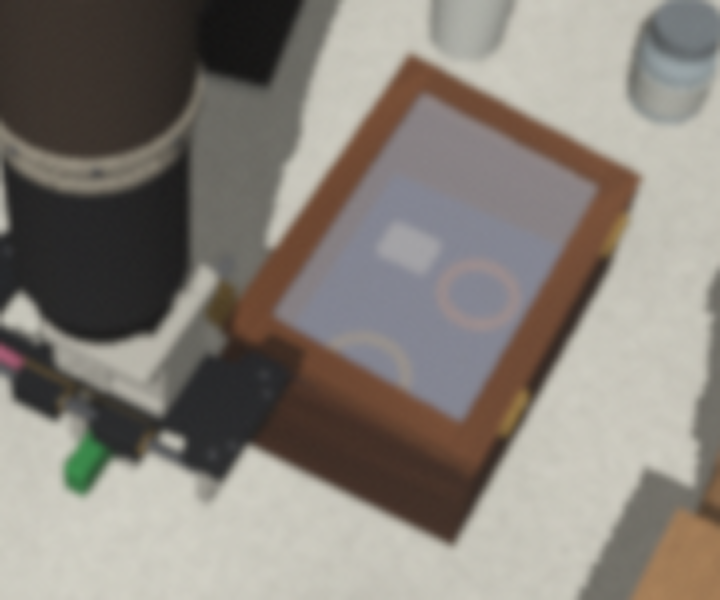

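The lid is being lifted with it: Fz is about -2.5 N and the front frame edge has risen. I continue the arc.

```bash
python3 -m handwheel '[[0.1,0,0.59,0],[0.11,0,0.59,0],[0.13,0,0.59,0],[0.15,0,0.58,0],[0.16,0,0.57,0],[0.19,0,0.58,0],[0.2,0,0.56,0],[0.21,0,0.56,0],[0.24,0,0.55,0],[0.25,0,0.55,0],[0.26,0,0.54,0],[0.29,0,0.53,0],[0.29,0,0.52,0],[0.32,0,0.51,0],[0.33,0,0.5,0]]'
python3 -m handwheel '[[0.34,0,0.49,0],[0.36,0,0.48,0],[0.37,0,0.47,0],[0.39,0,0.46,0],[0.4,0,0.45,0],[0.41,0,0.43,0],[0.43,0,0.43,0],[0.44,0,0.41,0],[0.45,0,0.39,0],[0.46,0,0.38,0],[0,0,0,0]]'
python3 - <<'E'
from h import *
a=arm.grab_frame('scene')
s=arm.get_state();print(s['eef_pos'],s['force'],s['moment'])
A=cv2.resize(cv2.cvtColor(a['image'],cv2.COLOR_RGB2BGR)[120:290,250:450],None,fx=3.5,fy=3.5,interpolation=cv2.INTER_CUBIC)
cv2.imwrite('pics/z9.png',A)
E
```

```text
t: 14.05
eef_pos: [0.5007, -0.091, 0.3749]
ee_rot: [3.141, -0.0, -1.564]
force: [-0.6, 0.2, -3.6]
width: 0.0157
t: 15.15
eef_pos: [0.5417, -0.091, 0.419]
ee_rot: [-3.141, -0.0, -1.564]
force: [0.1, 0.6, -1.9]
width: 0.0158
[ 0.54121163 -0.09102638  0.41860492] [-2.03749086 -0.14646022 -1.83220366] [-0.09664874  0.41007457  0.06955323]
```

View pics/z9.png

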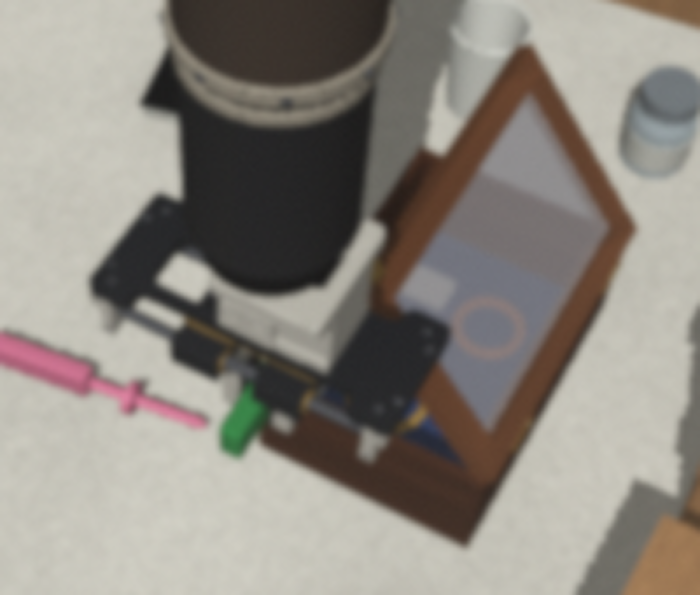

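```bash
python3 -m handwheel '[[0.47,0,0.37,0],[0.49,0,0.36,0],[0.49,0,0.34,0],[0.51,0,0.32,0],[0.51,0,0.31,0],[0.53,0,0.29,0],[0.53,0,0.28,0],[0.54,0,0.26,0],[0.54,0,0.25,0],[0.56,0,0.22,0],[0.56,0,0.22,0],[0.57,0,0.19,0],[0.57,0,0.18,0],[0.58,0,0.16,0],[0.58,0,0.14,0]]'
python3 -m handwheel '[[0.5,0,0.12,0],[0.4,0,0.08,0],[0.3,0,0.05,0],[0.2,0,0.02,0],[0,0,0,0],[0,0,0,0],[0,0,0,0]]'
python3 - <<'E'
from h import *
import pickle
for n in['scene','top','wrist']:
    f=arm.grab_frame(n);save(f,n+'8.png');pickle.dump(f,open(n+'8.pkl','wb'))
s=arm.get_state();print(s['eef_pos'],s['force'],s['moment'])
E
```

```text
t: 16.7
eef_pos: [0.6217, -0.091, 0.4575]
ee_rot: [-3.142, 0.0, -1.564]
force: [-0.5, -0.1, -1.1]
width: 0.0158
t: 17.4
eef_pos: [0.6351, -0.091, 0.4601]
ee_rot: [-3.142, 0.0, -1.564]
force: [0.2, 0.5, -0.9]
width: 0.0162
[ 0.63509367 -0.091041    0.4601292 ] [-1.10393544 -0.46209766 -1.51060446] [-0.01738797  0.20541643  0.0140685 ]
```

View pics/scene8.png

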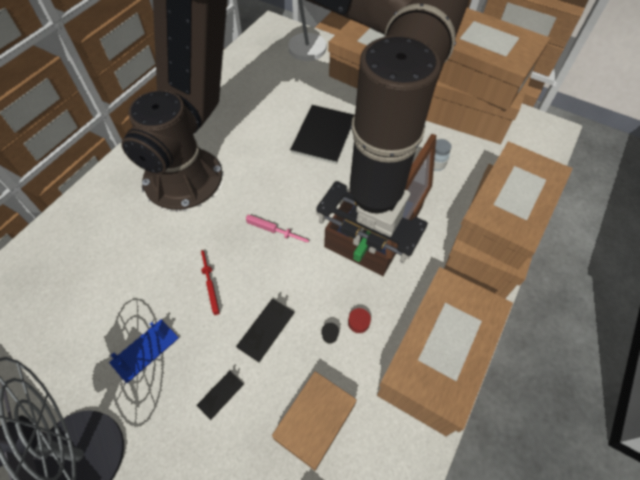

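View pics/top8.png

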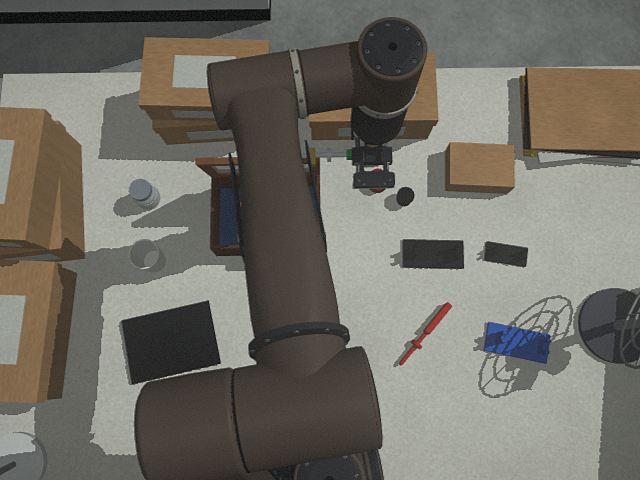

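View pics/wrist8.png

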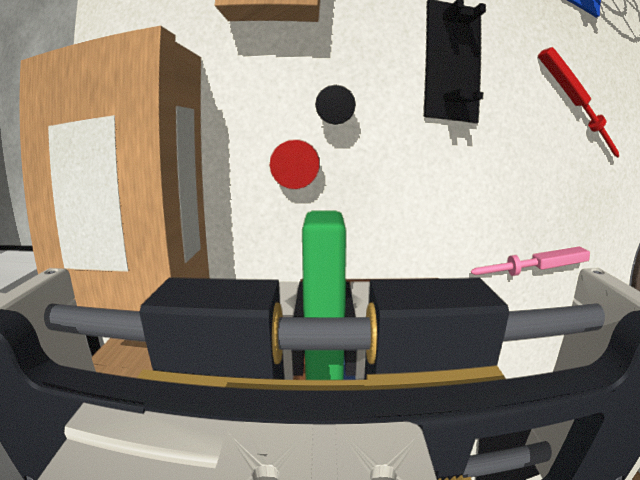

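Lid angle is about 1.40 and it rests on the rod. I ease on to vertical.

```bash
python3 -m handwheel '[[0.2,0,0.03,0],[0.3,0,0.05,0],[0.3,0,0.04,0],[0.3,0,0.03,0],[0.3,0,0.03,0],[0.3,0,0.02,0],[0.3,0,0.02,0],[0.3,0,0.01,0],[0.3,0,0.01,0],[0.2,0,0,0],[0.2,0,0,0],[0.1,0,0,0],[0.07,0,0,0],[0,0,0,0],[0,0,0,0],[0,0,0,0],[0,0,0,0]]'
cat > lid.py <<'E'
from h import *
import pickle,sys
tag=sys.argv[1]
for n in['scene','top']:
    f=arm.grab_frame(n);save(f,n+tag+'.png');pickle.dump(f,open(n+tag+'.pkl','wb'))
    W=cloud(f);im=f['image'].astype(int)
    wood=(im[...,0]>im[...,2]*1.35)&(im[...,0]>im[...,1]*1.25)
    m=wood&(W[...,0]>.6)&(W[...,0]<.72)&(W[...,1]>.02)&(W[...,1]<.29)&(W[...,2]>.13)&(W[...,2]<.32)
    P=W[m];print(n,len(P))
    for lo in np.arange(.13,.31,.03):
        q=P[(P[:,2]>lo)&(P[:,2]<lo+.03)]
        if len(q)>4: print(round(lo+.015,3),len(q),q.mean(0).round(4),q[:,0].min().round(4),q[:,0].max().round(4),q[:,1].min().round(3),q[:,1].max().round(3))
s=arm.get_state();print(s['eef_pos'],s['force'],s['moment'],s['t'])
E
python3 lid.py 9
```

```text
t: 19.25
eef_pos: [0.6669, -0.091, 0.4625]
ee_rot: [-3.142, 0.0, -1.564]
force: [0.7, -0.5, -0.1]
width: 0.0158
scene 77
0.145 17 [0.6663 0.2397 0.1436] 0.6649 0.6686 0.211 0.248
0.175 17 [0.6663 0.2444 0.1756] 0.6645 0.6687 0.234 0.248
0.205 18 [0.666  0.2446 0.2054] 0.6644 0.6685 0.236 0.248
0.235 15 [0.6668 0.2447 0.2313] 0.6645 0.6689 0.237 0.248
0.265 10 [0.6689 0.2139 0.2665] 0.6687 0.6693 0.199 0.233
top 499
0.145 32 [0.6565 0.229  0.1453] 0.6546 0.6591 0.029 0.267
0.175 26 [0.6562 0.2574 0.1736] 0.6544 0.6596 0.248 0.266
0.205 31 [0.6554 0.2501 0.2066] 0.6535 0.6571 0.022 0.267
0.235 33 [0.6555 0.2281 0.2346] 0.6529 0.6581 0.021 0.267
0.265 134 [0.6564 0.2146 0.2705] 0.6526 0.6695 0.023 0.27
0.295 243 [0.6605 0.2127 0.2837] 0.6529 0.6685 0.035 0.27
[ 0.66691611 -0.09101793  0.46252925] [ 0.05130962  1.11202269 -1.28947514] [ 0.00226441  0.13931547 -0.03657582] 19.35
```

Run:
```python
import cv2
a=cv2.resize(cv2.imread('pics/scene9.png')[110:260,340:480],None,fx=3.9,fy=3.9,interpolation=cv2.INTER_CUBIC)
cv2.imwrite('pics/s9c.png',a)
a=cv2.resize(cv2.imread('pics/top9.png')[110:260,180:420],None,fx=3.3,fy=3.3,interpolation=cv2.INTER_CUBIC)
cv2.imwrite('pics/t9c.png',a)
```

```text
(no output)
```

View pics/s9c.png

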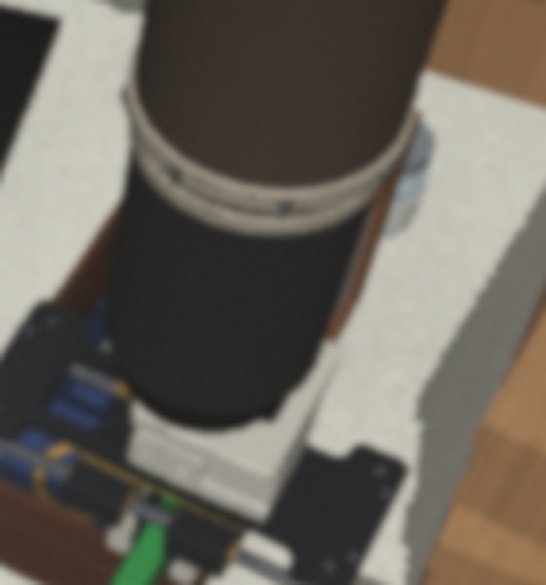

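View pics/t9c.png

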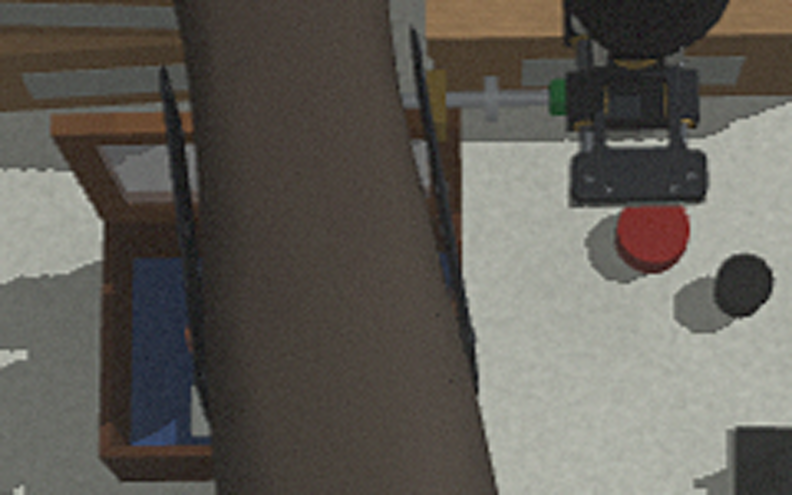

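Top view: the rod passes through the lug at (437,100) with its tip showing at (405,100), and the lid is nearly vertical. Depth fits give about 1.56–1.57 rad, the arm's own positions about 1.555. I nudge 1 mm on and check that it stays still.

```bash
python3 -m handwheel '[[0.05,0,0,0],[0.05,0,0,0],[0,0,0,0],[0,0,0,0],[0,0,0,0],[0,0,0,0],[0,0,0,0]]'; python3 lid.py 10;  python3 -m handwheel '[[0,0,0,0],[0,0,0,0],[0,0,0,0],[0,0,0,0],[0,0,0,0],[0,0,0,0],[0,0,0,0]]'; python3 lid.py 11
python3 - <<'E'
import cv2,numpy as np
a,b=[cv2.resize(cv2.imread(f'pics/top{k}.png')[130:200,230:350],None,fx=6,fy=4,interpolation=cv2.INTER_NEAREST)  for k in(9,11)]
cv2.imwrite('pics/cmp.png',np.vstack([a,b]))
d=cv2.absdiff(cv2.imread('pics/top10.png'),cv2.imread('pics/top11.png')).max(2);print('diff>25 px in lid area',(d[120:200,180:350]>25).sum())
E
```

```text
t: 20.05
eef_pos: [0.6679, -0.091, 0.4625]
ee_rot: [-3.142, 0.0, -1.564]
force: [0.1, 0.4, -0.6]
width: 0.0159
scene 69
0.145 17 [0.6663 0.2408 0.1423] 0.6653 0.6688 0.22 0.25
0.175 16 [0.6664 0.2451 0.1736] 0.665 0.6685 0.239 0.249
0.205 21 [0.6667 0.2447 0.2056] 0.6647 0.6695 0.236 0.249
0.235 8 [0.667  0.2457 0.2289] 0.6652 0.6687 0.243 0.247
0.265 7 [0.6697 0.2103 0.2638] 0.6695 0.67 0.2 0.229
top 491
0.145 30 [0.657  0.2255 0.1428] 0.6551 0.6603 0.029 0.267
0.175 24 [0.656  0.2567 0.1753] 0.6546 0.6577 0.248 0.267
0.205 29 [0.6559 0.2579 0.2057] 0.6536 0.6601 0.248 0.269
0.235 34 [0.6556 0.2431 0.2359] 0.6539 0.6585 0.021 0.269
0.265 115 [0.6566 0.209  0.27  ] 0.6528 0.6702 0.021 0.269
0.295 259 [0.6614 0.2136 0.2836] 0.6532 0.6702 0.035 0.27
[ 0.66793805 -0.09102309  0.46248512] [-0.05981183  0.20948217 -0.55705509] [ 0.02464373  0.05401893 -0.00583383] 20.15
t: 20.85
eef_pos: [0.668, -0.091, 0.4625]
ee_rot: [-3.142, -0.0, -1.564]
force: [-0.9, 0.3, -1.4]
width: 0.016
scene 65
0.145 16 [0.6665 0.2433 0.1448] 0.6647 0.6687 0.232 0.248
0.175 16 [0.6664 0.2444 0.1765] 0.6651 0.6684 0.239 0.249
0.205 17 [0.6668 0.2437 0.2052] 0.6648 0.669 0.236 0.247
0.235 9 [0.6671 0.2461 0.2279] 0.6657 0.6685 0.244 0.247
0.265 7 [0.6699 0.2093 0.2649] 0.6697 0.6702 0.199 0.225
top 493
0.145 26 [0.6568 0.2216 0.145 ] 0.6539 0.6588 0.029 0.267
0.175 32 [0.6562 0.2563 0.1755] 0.6542 0.6595 0.248 0.267
0.205 27 [0.656  0.2575 0.2062] 0.6538 0.6594 0.248 0.268
0.235 35 [0.6559 0.2176 0.2347] 0.6538 0.6597 0.021 0.269
0.265 122 [0.6566 0.2109 0.27  ] 0.6534 0.6698 0.021 0.268
0.295 251 [0.6613 0.2172 0.2835] 0.6531 0.6688 0.035 0.27
[ 0.66794458 -0.09104911  0.46249658] [ 0.12322063 -0.61018534 -1.1429263 ] [-0.02319938  0.03137517  0.06389346] 20.95
diff>25 px in lid area 0
```

View pics/cmp.png

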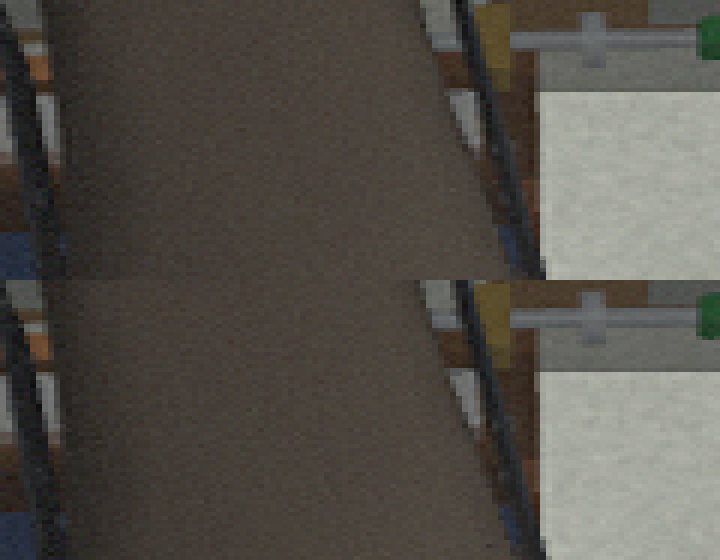

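```bash
python3 -c "
from station import arm
print(arm.job_done()); print(arm.get_state()['t'],arm.get_state()['width'])"
```

```text
the job is handed in; nothing more can be done
None
the job is handed in; nothing more can be done
```

The lid is standing at its balance point, held by the rod in the eyelet with the gripper still closed on the handle. I handed the job in at about 21 s of the 64 s allowed.

I lifted the green-handled rod off its stand and passed its tip through the eyelet while the lid was still shut. About 26 mm showed on the far side, worked out from the arm's position. The pictures show the tip beyond the lug, but I did not measure the length in them. I centred the rod in the hole with light pushes of about 5 N, then swung the lid up slowly along the hinge arc.

**Lid angle:** the two cameras disagree slightly. The top depth fit gives about 1.56 rad, the scene depth fit about 1.577, and the arm's own position minus the slack in the hole about 1.56. The lid therefore stands within about 0.01–0.02 rad of vertical. I estimate it rests lightly on the rod just short of the balance point.

**Stillness and grip:** two top pictures taken 0.8 s apart show no change around the lid. The wrist force stayed at about 1 N or less, near the noise level, and the finger opening was steady at 16 mm.

**Other things:** I saw no sign that anything else was touched. I judged this by eye from the pictures and did not measure each object's position.

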